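# Fetch the drill bit case from behind the plant pots

## Task

The red drill bit case is tucked under the little bench shelf behind the stacked plant pots. Move the pots aside and stand them on the bench, draw the case out and stand it upright, as it stood, wholly on the black rubber mat, then put the pots back upright on the green disc where they were. Set both down by hand rather than dropping them, keep them upright, and leave the other tools and containers where they are.

Things in the scene. Friction and masses are not known exactly. Their poses are not given: they have to be found in the camera images.
- riser: Fixed wooden bench riser; origin on the bench under the middle of its low shelf's front edge; +x to its back (away from the robot), +y left. A plywood base board, 12 mm thick, 130 wide (y), runs from x = -175 to +85 mm, topped over its rear (x 0 to 85) by the shelf; see shelf_edge.
- shelf_edge (a point): Middle of the shelf's front upper edge, 106 mm above the bench. The shelf is 300 wide (y), 85 deep, at 92 to 106 mm up. Two cheeks under it at y = +-30 to +-45 mm make a slot 60 wide and 80 high over the base board, open in front and behind, which holds the case (10 mm room each side and above). The shelf's ends stand at y = +-135 to +-150.
- pad (a point): Centre of the green disc (80 mm diameter, level with the base board, only painted on) on the board at riser x = -122, y = 0, 12 mm above the bench: where the pots stand at the start and must stand at the end. It is bare and visible once the pots are off it.
- pots: Stacked pair of black plant pots, nested tight, moving as one, about 0.09 kg, 84 mm high. Origin at the centre of the underside, z up. Foot 43 mm across; upper collar 60 mm across, from 70 to 84 mm up (grip it from above across the outside); lower collar also 60, from 46 to 59 up. They stand on the green disc some 12 mm in front of the case and bar its way out.
- bit_case: Red drill bit case, black seam: a closed block 150 (x) x 40 (y) x 70 mm (z), about 0.22 kg, on its long edge on the base board, along the riser's x within 0.05 rad. Origin: centre of the underside. The rear 70 mm lie under the shelf, the front 80 stick out. Grip it from above across the 40 mm near the front, pull it 80 mm or more straight out along the riser's -x, then lift.
- case_front (a point): Middle of the lower edge of the case's end at its x = -75 mm (the end towards the robot at the start).
- case_back (a point): Middle of the lower edge of the case's other end, x = +75 mm.
- mat: Black rubber mat with thin grey lines, fixed to the bench, 180 x 180 mm, 4 mm thick; origin at the centre of its underside, so its top is 4 mm up. It lies to the left or the right of the riser's base board. The case must stand wholly on it, turned any way.
- offcut: Flat wooden board offcut, fixed, 180 (x) x 160 (y) mm, 9 mm thick, origin at the centre of its underside. It lies empty on the other side from the mat: a good place to stand the pots for the while.
- drill: Bystander: grey-brown cordless drill standing on its battery, some 210 long (x), 60 wide, 175 high; origin under the battery. Leave alone.
- bradawl: Bystander: bradawl with wooden handle lying along its x, 165 long, 26 high. Leave alone.
- rasp: Bystander: rasp with wooden handle lying along its x, 320 long, 26 high. Leave alone.
- jar: Bystander: glass jar, 56 diameter, 75 high, origin under its centre, standing on the riser's shelf. Leave alone.
- tin: Bystander: tin with green band, 54 diameter, 60 high, origin under its centre, standing on the riser's shelf. Leave alone.
- tape: Bystander: roll of paper tape lying flat, 90 diameter, 25 high, origin under its centre. Leave alone.
Not all that is in view belongs to the job. Leave any blue or pink look-alike of the pots alone.

How it is judged (in metres and radians):
On the way, in this order (a step that is already met when the one before it is completed fails the run):
1. the pots stand upright and released on the bench (bare, board or mat), off the green disc, at least 70 mm from its centre (horizontal distance between pots and pad above 0.07 m and angle between pots's own z axis and vertical below 0.15 rad and height (world z) of pots below 0.022 m and contact force between the fingers and pots below 0.1 N and linear speed of pots below 0.03 m/s), for 0.2 s.
2. the case stands upright and released, wholly on the mat, while the pots still stand aside (all of step 1 and x of case_front in the frame of mat between -0.09 and 0.09 m and y of case_front in the frame of mat between -0.09 and 0.09 m and x of case_back in the frame of mat between -0.09 and 0.09 m and y of case_back in the frame of mat between -0.09 and 0.09 m and z of bit_case in the frame of mat below 0.012 m and angle between bit_case's own z axis and vertical below 0.15 rad and contact force between the fingers and bit_case below 0.1 N and linear speed of bit_case below 0.03 m/s), for 0.2 s.
At the end, for the whole second after the job is handed in: The pots stand upright (within 0.15 rad), at rest and released on the green disc, their foot's centre within 22 mm of the disc's; the bit case stands upright (within 0.15 rad), at rest and released on the mat, with the middles of both its ends inside the mat's edges (horizontal distance between pots and pad below 0.022 m and height (world z) of pots between 0.008 and 0.022 m and angle between each of pots, bit_case's own z axis and vertical below 0.15 rad and contact force between the fingers and pots below 0.1 N and linear speed of each of pots, bit_case below 0.03 m/s and x of case_front in the frame of mat between -0.09 and 0.09 m and y of case_front in the frame of mat between -0.09 and 0.09 m and x of case_back in the frame of mat between -0.09 and 0.09 m and y of case_back in the frame of mat between -0.09 and 0.09 m and z of bit_case in the frame of mat below 0.012 m and contact force between the fingers and bit_case below 0.1 N); the robot touches nothing.
It fails at once if the pots or the case tipped over (more than 0.7 rad) (angle between any of pots, bit_case's own z axis and vertical above 0.7 rad).
It fails at once if the pots or the case let go more than 40 mm above the bench (dropped, or left up on the shelf) ((height (world z) of pots above 0.04 m and contact force between the fingers and pots below 0.02 N) or (height (world z) of bit_case above 0.04 m and contact force between the fingers and bit_case below 0.02 N)).
It fails at once if a bystander moved by more than 40 mm (distance of any of drill, bradawl, rasp, jar, tin, tape from where it was at the start of the episode above 0.04 m).
It also fails if it takes over 69 s, if anything falls off the work surface, if the arm or the gripper's body presses on something with over 40 N, if the wrist force passes 120 N, or if a joint passes its speed limit or range.

## Robot

A 7-joint arm with a two-finger parallel gripper is mounted at the origin on the work surface. World frame = base frame: x ahead of the robot, y to its left, z up, the work surface at z = 0. Lengths are in mm, angles in rad, forces in N, time in s.
With the tool pointing down it reaches from about 400 to 850 mm from the base axis. Payload 4.5 kg.
Tool frame: the origin (TCP) lies between the finger pads; the fingertips stand 25 mm ahead of it and the grasp point (between the pads) lies 6 mm ahead of it (manip.tips_ahead is the distance from the TCP to the fingertips, in mm); z points along the fingers, y is the direction in which the jaws open and shut (so a half turn about z gives the same grasp; the last joint's range is limited). The gripper opens to 88 mm and grips with 3 to 60 N. Pads are 18 mm wide; open, the fingers measure 123 mm over their backs; the gripper's body (75 mm by 187 mm) begins 45 mm behind the grasp point.
Start: joints at [-1.208, 0.689, -0.195, 1.565, 0.157, 0.902, -0.215], TCP at [201.798, 591.548, 263.743] pointing down, gripper open.
Joint ranges: [-3.01, 3.01], [-0.46, 2.08], [-1.47, 1.51], [0.13, 2.56], [-1, 4.14], [0.04, 2.09], [-2.66, 2.66]. Speed limits (rad/s): [2.57, 2.57, 3.14, 3.14, 3.14, 3.14, 3.14].

## Interface

Orientations are given as a rotation vector (axis times angle).
In Python, from cell import manip gives the robot as it stands.
- The arm moves only by the tool send_rows, never from a script. Its argument "rows" is a list that holds one entry, the list of rows, each a list of 5 numbers: the shift along the tool's x, y, z in cm, then the turn about the tool's z in degrees, then the gripper command: -1 is fully open, 1 is shut, values between are in proportion. A call has 1 to 20 rows; each row is the pose to reach, as a shift and turn from the pose measured when the call began, along the tool's axes at that moment; what a row does not reach only later rows make up. A row lasts 1/12 s, in which the tool goes at most 41.7 mm and 7.16 degrees, less where a joint would pass 70% of its speed; a pose out of reach is approached as far as the arm can. A call with a gripper value outside its range is refused whole. The fingers move at their own pace and stop on an object; "squeeze" is the grip in N (left out, the last holds). Time passes only in rows, so rows that repeat a pose let the fingers close. It gives the time, the measured TCP pose, the force and the opening at its end, in the units of the state.
- manip.state(): the state, without advancing time (a new reading comes with each control period).
- manip.capture(name): name is "side" or "top" or "wrist"; returns a dict with "img" (420x560x3 uint8, blue, green, red), "depth" (420x560 float32, mm along the optical axis (not along the pixel's ray), 0 where there is no reading), "fx", "fy", "cx", "cy" (pixels), "rvec" (rotation vector, rad) and "tvec" (3), from world to camera coordinates, as OpenCV has them; the wrist camera has in their place "hand_eye" (4x4, takes a point from camera to tool coordinates, whose origin is the TCP and whose axes are the flange's). Camera axes: x right, y down, z forward; pixel columns grow to the right and rows downward; lengths in mm; the calibration is good to about 2 mm. A picture is of the moment at which its call begins: read the wrist's pose just before it.
- manip.close_job(): hands the job in, once; it reports no verdict.
The state is a dict: "time": time; "joint_pos": joint angles; "qd": joint speeds; "joint_torque": joint torques, N m; "eef_pos": TCP position; "eef_rot": TCP orientation; "wrist_force": force on the tool from outside, world axes, zero at the start; "moment": the same for the moment, N m; "opening": finger opening in mm.
Only numpy, scipy, OpenCV 4.12 (cv2) and the standard library are available. Lean on these libraries where they do the work, as an engineer would, in place of code of your own. Each camera call takes 0.05 s, during which the arm holds its last target.

## Working session

There is one attempt and no reset: what is moved stays moved. The work goes in short steps, Python scripts to look and compute and a tool call to move; the robot and the scene stay as the last step left them, time stands still between calls to the robot, and variables do not carry over. Pictures are saved under pics/ and viewed, and the job is handed in when it is done.

Besides the shell and the picture viewer there is one more tool, called in YAML: its name, and indented under it one key for each argument. send_rows: Moves the arm, as the interface text tells. Its arguments: {"type":"object","properties":{"rows":{"type":"array","items":{"type":"array","items":{"type":"array","items":{"type":"number"}}}},"squeeze":{"type":"number"}},"required":["rows"]}

```bash
mkdir -p pics; ls; python3 - <<'E'
from cell import manip
import cv2,numpy as np
print(manip.state()); print(manip.tips_ahead)
for n in("side","top","wrist"):
    c=manip.capture(n); cv2.imwrite(f"pics/{n}0.png",c["img"]); np.savez(f"{n}0.npz",**c)
    print(n,{k:v for k,v in c.items() if k not in("img","depth")})
E
```

```text
pics
{'time': 0.0, 'joint_pos': array([-1.20819784,  0.6899772 , -0.1945127 ,  1.5663428 ,  0.15730535,
        0.90250249, -0.21507247]), 'qd': array([ 1.74247424e-03, -5.59047897e-04,  8.33746127e-05, -2.14329357e-04,
        5.60617351e-04,  2.23951201e-03, -6.24463987e-04]), 'joint_torque': array([ 3.70108964e-04, -5.27562296e+01, -1.26681089e+00, -1.53421694e+01,
       -5.26150223e-02,  6.70233960e-03,  1.92916759e-04]), 'eef_pos': array([201.67253854, 590.94678437, 262.91452795]), 'eef_rot': array([-5.13948571e-01, -3.09910229e+00,  2.87507719e-03]), 'wrist_force': array([-0.12022618,  0.47536314,  0.27910615]), 'moment': array([ 0.00101051,  0.05967577, -0.00806439]), 'opening': 88.49479910453245}
25.0
side {'fx': 389.6974553381689, 'fy': 389.6974553381689, 'cx': 281.32164435203066, 'cy': 212.24130700707832, 'rvec': array([ 2.11027051, -0.52123545,  0.31150871]), 'tvec': array([-454.46536497,  223.56636871, 1226.29186153])}
top {'fx': 502.58137216938684, 'fy': 502.58137216938684, 'cx': 271.0615780038031, 'cy': 217.20743224770692, 'rvec': array([ 2.20750136, -2.14964938,  0.07389922]), 'tvec': array([  22.863478  ,  515.03152879, 1517.45241908])}
wrist {'fx': 332.25876457979535, 'fy': 332.25876457979535, 'cx': 272.739742295694, 'cy': 211.01503328977358, 'hand_eye': array([[ 2.78888927e-04, -9.46389980e-01, -3.23026202e-01,
         8.36253054e+01],
       [ 9.99999952e-01,  3.08143188e-04, -3.94231560e-05,
        -3.22191585e-01],
       [ 1.36848004e-04, -3.23026176e-01,  9.46390021e-01,
        -1.19814731e+02],
       [ 0.00000000e+00,  0.00000000e+00,  0.00000000e+00,
         1.00000000e+00]])}
```

View pics/side0.png

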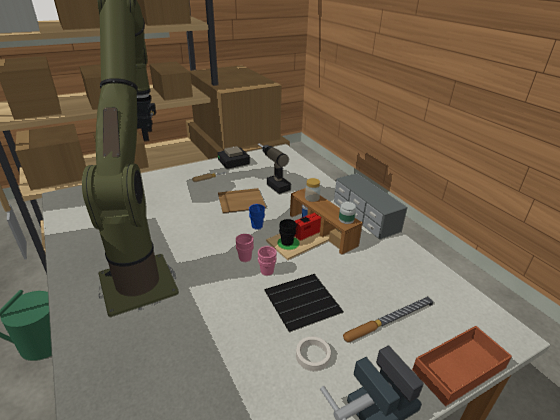

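View pics/top0.png

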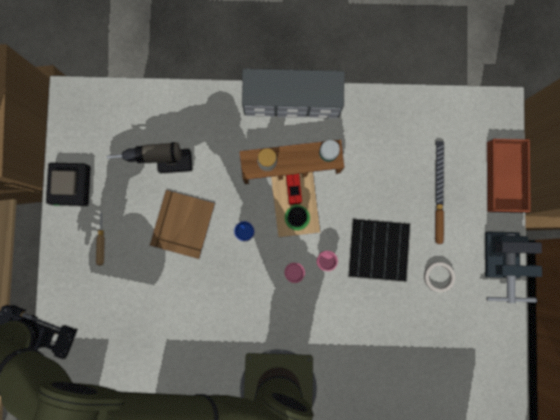

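View pics/wrist0.png

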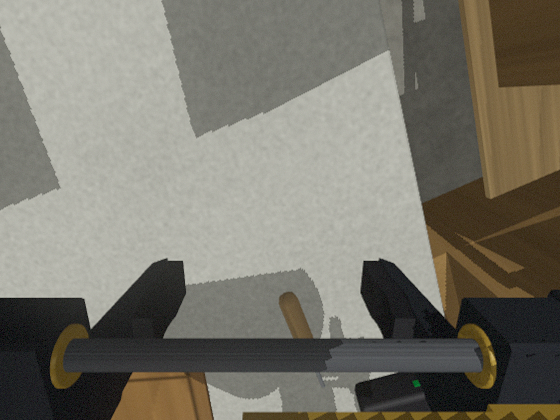

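The top view shows, with +x up and +y left: the pots at about (296,216), the red case at (294,188), the mat on the right at about (380,250) and the offcut on the left at about (184,224). A blue look-alike is at (244,231), with pink ones at (293,272) and (327,260). I'll enlarge this next.

```bash
cat > h.py <<'E'
import numpy as np,cv2
def ray(c,u,v):
    R,_=cv2.Rodrigues(c["rvec"]);t=np.asarray(c["tvec"]).ravel()
    d=R.T@np.array([(u-c["cx"])/c["fx"],(v-c["cy"])/c["fy"],1]);o=-R.T@t
    return o,d
def at(c,u,v,z):
    o,d=ray(c,u,v);return o+d*(z-o[2])/d[2]
def dep(c,u,v):
    o,d=ray(c,u,v);return o+d*c["depth"][int(round(v)),int(round(u))]
def proj(c,P):
    return cv2.projectPoints(np.array(P,float).reshape(-1,3),np.array(c["rvec"]),np.array(c["tvec"]),np.array([[c["fx"],0,c["cx"]],[0,c["fy"],c["cy"]],[0,0,1.]]),None)[0].reshape(-1,2)
E
python3 - <<'E'
import cv2
im=cv2.imread("pics/top0.png")
cv2.imwrite("pics/t_c1.png",cv2.resize(im[130:290,230:430],None,fx=4,fy=3.75,interpolation=cv2.INTER_CUBIC)[:600])
cv2.imwrite("pics/t_c1.png",cv2.resize(im[135:285,230:430],None,fx=4,fy=4,interpolation=cv2.INTER_CUBIC))
cv2.imwrite("pics/t_c2.png",cv2.resize(im[140:290,80:280],None,fx=4,fy=4,interpolation=cv2.INTER_CUBIC))
E
```

```text
(no output)
```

View pics/t_c1.png

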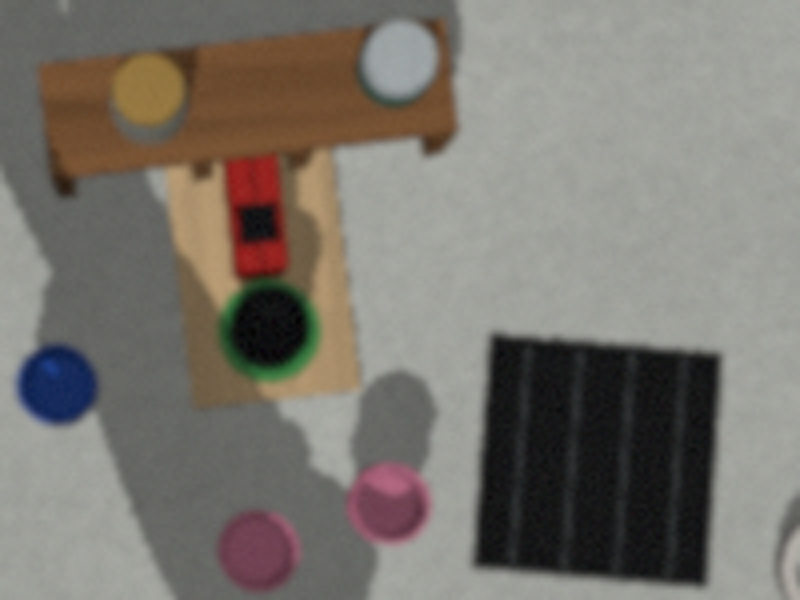

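View pics/t_c2.png

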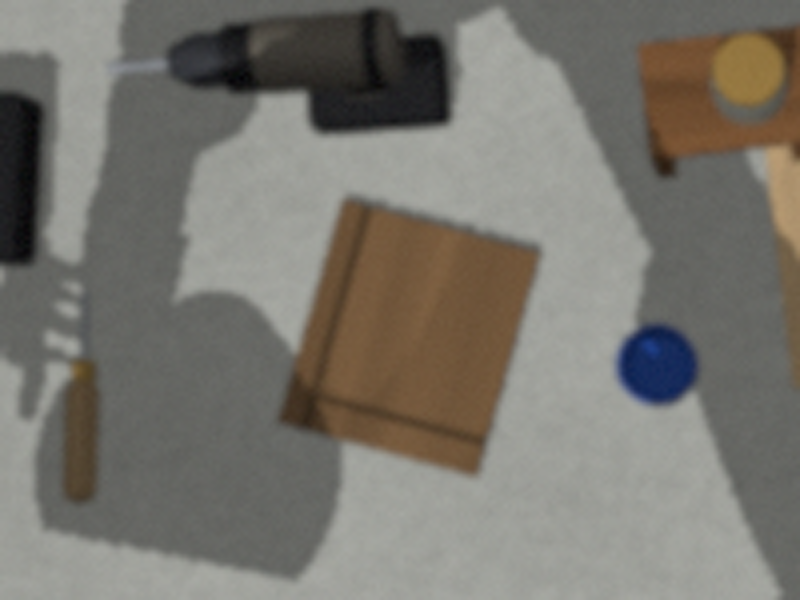

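```bash
python3 - <<'E'
import numpy as np
from h import *
c=dict(np.load("top0.npz"))
def P(x,y,z,ox=230,oy=135):
    return at(c,ox+(x+.5)/4-.5,oy+(y+.5)/4-.5,z)
def show(n,l,z,**k):
    p=np.array([P(x,y,z,**k) for x,y in l]); print(n,p[:,:2].round(1).tolist(),"mean",p.mean(0).round(1),"edges",[np.linalg.norm(p[i]-p[i-1]).round(0) for i in range(len(p))]);return p
show("mat",[(491,333),(720,353),(706,585),(475,567)],4)
show("offcut",[(348,197),(540,247),(478,475),(280,424)],9,ox=80,oy=140)
show("shelf",[(38,65),(446,18),(457,130),(50,177)],106)
show("boardfront",[(197,408),(361,388)],12)
show("casefront",[(235,277),(287,272)],82)
show("caseback",[(225,160),(278,157)],82)
show("pots",[(268,326)],96)
show("blue",[(58,385)],84);show("pink",[(389,503),(259,550)],84)
m=c["depth"]
for u,v in[(297,216),(294,185),(380,250),(184,224)]: print(dep(c,u,v).round(1))
E
```

```text
mat [[520.0, -214.2], [509.1, -390.6], [331.3, -381.0], [340.2, -204.6]] mean [ 425.2 -297.6    4. ] edges [np.float64(180.0), np.float64(177.0), np.float64(178.0), np.float64(177.0)]
offcut [[594.5, 362.4], [559.5, 212.3], [382.8, 253.6], [417.7, 407.2]] mean [488.7 308.9   9. ] edges [np.float64(182.0), np.float64(154.0), np.float64(181.0), np.float64(158.0)]
shelf [[699.2, 134.1], [741.5, -162.5], [659.1, -171.8], [617.1, 122.7]] mean [679.2 -19.4 106. ] edges [np.float64(83.0), np.float64(300.0), np.float64(83.0), np.float64(298.0)]
boardfront [[455.8, 11.1], [474.5, -114.2]] mean [465.1 -51.5  12. ] edges [np.float64(127.0), np.float64(127.0)]
casefront [[550.1, -13.9], [554.8, -52.0]] mean [552.5 -32.9  82. ] edges [np.float64(38.0), np.float64(38.0)]
caseback [[636.7, -4.4], [639.9, -43.4]] mean [638.3 -23.9  82. ] edges [np.float64(39.0), np.float64(39.0)]
pots [[513.5, -38.3]] mean [513.5 -38.3  96. ] edges [np.float64(0.0)]
blue [[467.2, 113.6]] mean [467.2 113.6  84. ] edges [np.float64(0.0)]
pink [[387.7, -129.7], [351.2, -36.1]] mean [369.5 -82.9  84. ] edges [np.float64(101.0), np.float64(101.0)]
[517.2 -41.1  55.6]
[606.3 -29.   83.2]
[ 423.3 -300.9    1.4]
[487.1 304.4   7.9]
```

```bash
cat >> h.py <<'E'
from scipy.spatial.transform import Rotation as Ro
def row(s,target,yaw):
    """target TCP mm world, yaw of tool x (deg). -> cm in tool axes, deg turn"""
    R=Ro.from_rotvec(s["eef_rot"]).as_matrix()
    d=R.T@(np.array(target,float)-s["eef_pos"])/10
    cur=np.degrees(np.arctan2(R[1,0],R[0,0]))
    t=-((yaw-cur+180)%360-180)
    print("pos",np.round(s["eef_pos"],1),"yaw",cur.round(2),"zax",R[:,2].round(4),"t",round(s["time"],2),"open",round(s["opening"],1),"F",np.round(s["wrist_force"],1))
    print("row",d.round(2),"turn",t.round(2)); return d,t
def wcam(c,s):
    """make wrist capture look like a fixed one"""
    R=Ro.from_rotvec(s["eef_rot"]).as_matrix();T=np.eye(4);T[:3,:3]=R;T[:3,3]=s["eef_pos"]
    M=np.linalg.inv(T@c["hand_eye"]);c["rvec"]=cv2.Rodrigues(M[:3,:3])[0];c["tvec"]=M[:3,3];return c
E
python3 - <<'E'
from h import *
from cell import manip
row(manip.state(),[495,-40,265],188.1)
E
```

```text
pos [201.7 591.1 263.1] yaw 161.16 zax [-3.0e-04 -1.4e-03 -1.0e+00] t 0.15 open 88.5 F [-0.2  0.1 -0.2]
row [-48.13 -50.26  -0.11] turn -26.94
```

send_rows:
  rows:
    - [[-3,-3,0,-2,-1],[-6,-6.2,0,-4,-1],[-9,-9.4,0,-6,-1],[-12,-12.5,0,-8,-1],[-15,-15.6,0,-10,-1],[-18,-18.8,0,-12,-1],[-21,-22,0,-14,-1],[-24,-25,0,-16,-1],[-27,-28.2,0,-18,-1],[-30,-31.3,0,-20,-1],[-33,-34.5,0,-22,-1],[-36,-37.6,0,-24,-1],[-39,-40.8,0,-26,-1],[-42,-44,0,-27,-1],[-45,-47,0,-27,-1],[-48.1,-50.3,-0.1,-27,-1],[-48.1,-50.3,-0.1,-27,-1],[-48.1,-50.3,-0.1,-27,-1],[-48.1,-50.3,-0.1,-27,-1],[-48.1,-50.3,-0.1,-27,-1]]

```text
time: 1.82
eef_pos: [494.1, -39.4, 264.7]
eef_rot: [0.225, -3.132, 0.001]
wrist_force: [0.2, -0.4, 0.2]
opening: 88.2
```

```bash
python3 - <<'E'
from h import *
from cell import manip
s=manip.state();row(s,[513,-38,95],188.1)
c=wcam(manip.capture("wrist"),s); np.savez("w1.npz",**c); cv2.imwrite("pics/w1.png",cv2.resize(c["img"],(800,600),interpolation=cv2.INTER_CUBIC))
E
```

```text
pos [494.1 -39.4 264.7] yaw -171.79 zax [-1.e-03 -5.e-04 -1.e+00] t 1.82 open 88.2 F [ 0.2 -0.4  0.2]
row [-1.91 -0.13 16.97] turn 0.11
```

View pics/w1.png

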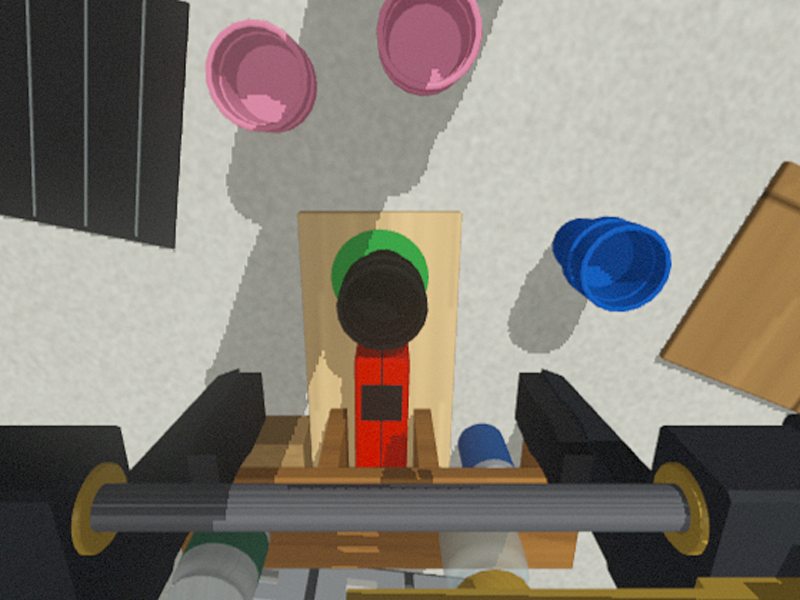

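The wrist view shows the black pots' rim at about (382,300) on the green disc, with the case front edge around row 347. I'll enlarge it to read the rim.

```bash
python3 - <<'E'
import cv2,numpy as np
im=np.load("w1.npz")["img"]
cv2.imwrite("pics/w1c.png",cv2.resize(im[140:290,190:340].clip(0,100)*2,None,fx=4,fy=4,interpolation=cv2.INTER_CUBIC))
E
```

```text
(no output)
```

View pics/w1c.png

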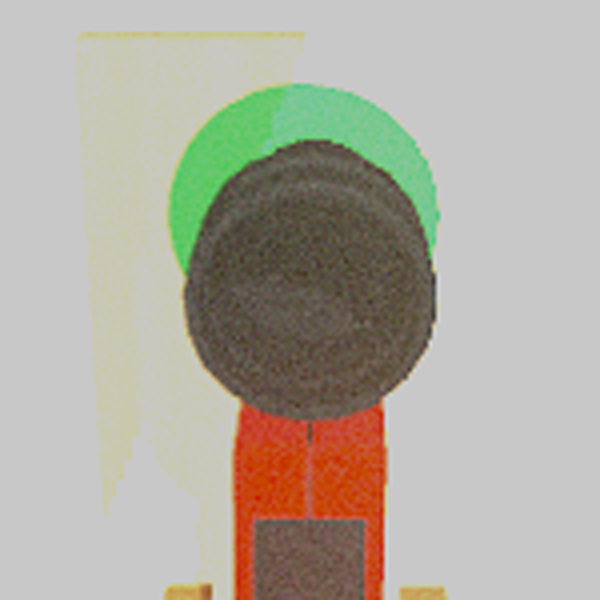

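```bash
python3 - <<'E'
from h import *
c=dict(np.load("w1.npz"))
P=lambda x,y,z: at(c,190+(x+.5)/4-.5,140+(y+.5)/4-.5,z).round(1)
for n,x,y,z in[("rimL",184,295,96),("rimR",436,295,96),("rimfar",312,420,96),("discL",168,205,12),("discR",440,213,12),("discnear",304,83,12),("boardnearL",78,33,12),("case L",236,440,82),("case R",384,440,82),("seam front",310,424,82),("caseL2",234,580,82),("caseR2",386,580,82)]: print(n,P(x,y,z))
# project predicted circles
th=138
def circ(cx,cy,r,z): 
    a=np.radians(np.arange(0,360,45));q=proj(c,np.c_[cx+r*np.cos(a),cy+r*np.sin(a),0*a+z]);return ((q-[190,140]+.5)*4-.5)
for C in[(513.5,-39,30,96),(517.3,-41.7,40,12)]:
    q=circ(*C);print(C,q.min(0).round(),q.max(0).round())
E
```

```text
rimL [515.6 -71.5  96. ]
rimR [507.3 -14.1  96. ]
rimfar [542.5 -38.   96. ]
discL [519.1 -84.7  12. ]
discR [510.2  -6.2  12. ]
discnear [478.3 -50.5  12. ]
boardnearL [ 473.4 -114.6   12. ]
case L [557.  -55.4  82. ]
case R [551.7 -18.7  82. ]
seam front [550.  -37.7  82. ]
caseL2 [596.9 -51.1  82. ]
caseR2 [591.2 -12.   82. ]
(513.5, -39, 30, 96) [196. 180.] [453. 423.]
(517.3, -41.7, 40, 12) [179.  84.] [451. 346.]
```

```bash
python3 - <<'E'
from h import *
from cell import manip
row(manip.state(),[513,-41,97],188.1)
E
```

```text
pos [494.  -38.7 264.8] yaw -171.7 zax [-1.e-03 -4.e-04 -1.e+00] t 1.87 open 88.1 F [0.6 0.6 1.3]
row [-1.87 -0.5  16.78] turn 0.2
```

send_rows:
  rows:
    - [[-1,-0.2,2.5,0,-1],[-1.9,-0.4,5,0,-1],[-1.9,-0.5,8,0,-1],[-1.9,-0.5,11,0,-1],[-1.9,-0.5,14,0,-1],[-1.9,-0.5,15.5,0,-1],[-1.9,-0.5,16.8,0,-1],[-1.9,-0.5,16.8,0,-1],[-1.9,-0.5,16.8,0,-1]]

```text
time: 2.62
eef_pos: [512.8, -39.2, 96.7]
eef_rot: [0.232, -3.131, -0.001]
wrist_force: [-0.1, -0.2, 0.2]
opening: 88.4
```

```bash
python3 - <<'E'
from h import *
from cell import manip
s=manip.state();row(s,[513,-41,97],188.1)
c=wcam(manip.capture("wrist"),s); np.savez("w2.npz",**c); cv2.imwrite("pics/w2.png",cv2.resize(c["img"],(800,600),interpolation=cv2.INTER_CUBIC))
E
```

```text
pos [512.8 -39.2  96.7] yaw -171.53 zax [-2.3e-03  2.0e-04 -1.0e+00] t 2.62 open 88.4 F [-0.1 -0.2  0.2]
row [ 0.01 -0.18 -0.03] turn 0.37
```

View pics/w2.png

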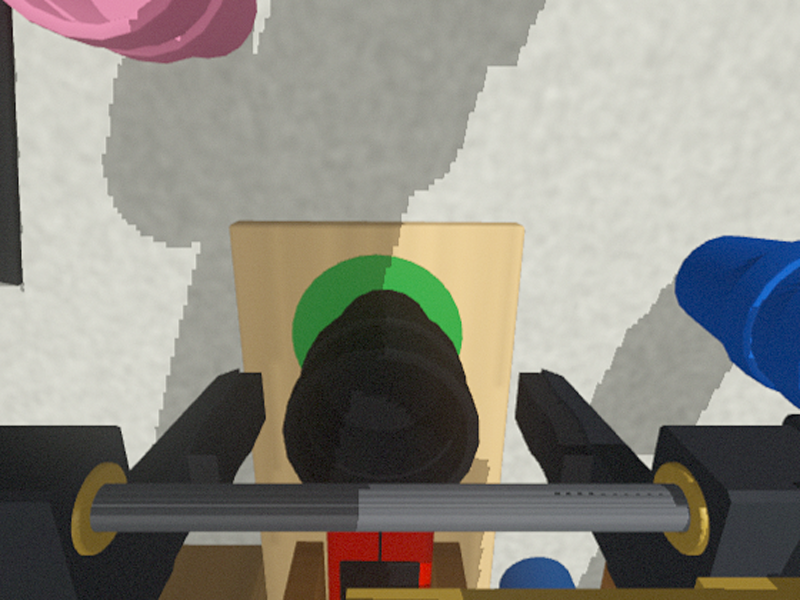

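send_rows:
  rows:
    - [[0,-0.25,0,0,-1],[0,-0.25,0,0,-1],[0,-0.25,0,0,0],[0,-0.25,0,0,0.6],[0,-0.25,0,0,1],[0,-0.25,0,0,1],[0,-0.25,0,0,1],[0,-0.25,0,0,1],[0,-0.25,0,0,1]]
  squeeze: 12

```text
time: 3.42
eef_pos: [513.9, -42.1, 97.4]
eef_rot: [0.231, -3.133, -0.0]
wrist_force: [0.7, 0.2, 2.2]
opening: 58.9
```

send_rows:
  rows:
    - [[0,0,0,0,1],[0,0,-0.7,0,1],[0,0,-2,0,1],[0,0,-4,0,1],[0,0,-6.5,0,1],[0,0,-9,0,1],[0,0,-11.5,0,1],[0,0,-12.5,0,1],[0,0,-12.5,0,1],[0,0,-12.5,0,1]]

```text
time: 4.25
eef_pos: [513.7, -42.4, 222.2]
eef_rot: [0.23, -3.133, 0.0]
wrist_force: [-0.1, 0.5, -1.5]
opening: 59.1
```

```bash
python3 - <<'E'
from h import *
from cell import manip
s=manip.state();row(s,[488,309,222],188.1)
for n in("wrist","top","side"):
    c=manip.capture(n)
    if n=="wrist":wcam(c,s)
    np.savez(n+"3.npz",**c); cv2.imwrite(f"pics/{n}3.png",cv2.resize(c["img"],(800,600),interpolation=cv2.INTER_CUBIC))
E
```

```text
pos [513.7 -42.4 222.2] yaw -171.6 zax [-5.e-04 -1.e-04 -1.e+00] t 4.25 open 59.1 F [-0.1  0.5 -1.5]
row [-2.590e+00  3.513e+01  2.000e-02] turn 0.3
```

View pics/wrist3.png

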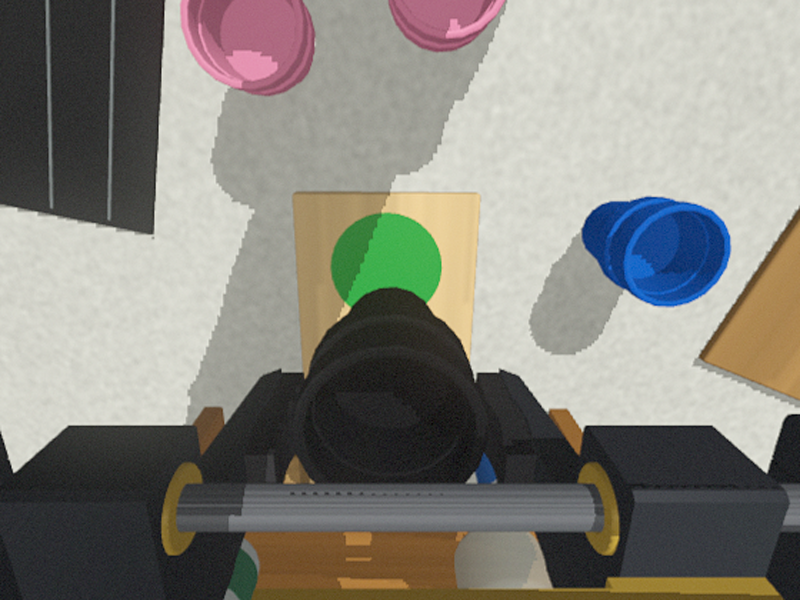

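View pics/side3.png

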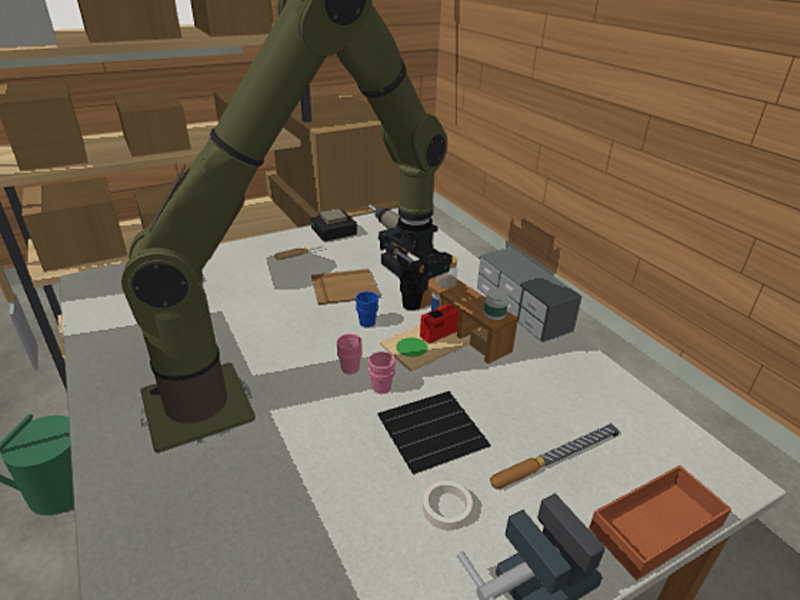

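The pots are held upright and the disc is nearly bare. I'll carry them over the offcut at this height.

send_rows:
  rows:
    - [[0,1,0,0,1],[-0.5,3,0,0,1],[-1,6,0,0,1],[-1.5,9,0,0,1],[-2,12,0,0,1],[-2.6,15,0,0,1],[-3,18,0,0,1],[-3,21,0,0,1],[-3,24,0,0,1],[-3,27,0,0,1],[-3,30,0,0,1],[-3,32.5,0,0,1],[-3,34,0,0,1],[-3,35,0,0,1],[-3,35,0,0,1],[-3,35,0,0,1]]

```text
time: 5.73
eef_pos: [490.8, 308.0, 220.3]
eef_rot: [0.232, -3.128, 0.002]
wrist_force: [1.1, -0.8, -1.4]
opening: 59.0
```

```bash
python3 - <<'E'
from h import *
from cell import manip
s=manip.state();row(s,[488,309,95],188.1)
c=wcam(manip.capture("wrist"),s)
np.savez("w4.npz",**c); cv2.imwrite(f"pics/w4.png",cv2.resize(c["img"],(800,600),interpolation=cv2.INTER_CUBIC))
E
```

```text
pos [490.8 308.  220.3] yaw -171.54 zax [-0.0047 -0.0016 -1.    ] t 5.73 open 59.0 F [ 1.1 -0.8 -1.4]
row [ 0.2   0.15 12.53] turn 0.36
```

View pics/w4.png

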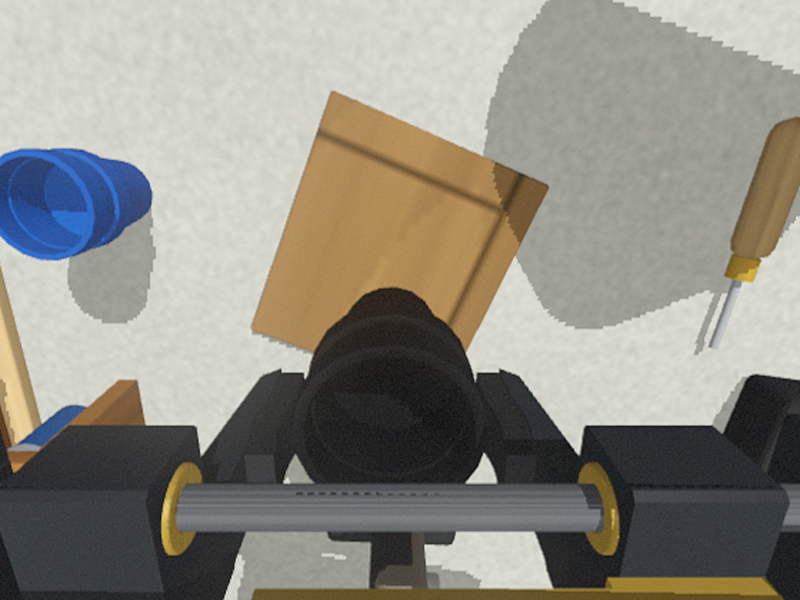

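send_rows:
  rows:
    - [[0.1,0,2,0,1],[0.1,0,4.5,0,1],[0.1,0,7,0,1],[0.1,0,9,0,1],[0.1,0,10.5,0,1],[0.1,0,11.5,0,1],[0.1,0,12,0,1],[0.1,0,12.3,0,1],[0.1,0,12.4,0,1],[0.1,0,12.4,0,1],[0.1,0,12.4,0,1]]

```text
time: 6.7
eef_pos: [490.3, 306.7, 97.2]
eef_rot: [0.229, -3.13, 0.002]
wrist_force: [-1.3, 0.1, 0.3]
opening: 59.3
```

send_rows:
  rows:
    - [[0,0,0.1,0,1],[0,0,0.2,0,1],[0,0,0.25,0,1],[0,0,0.25,0,1]]

```text
time: 7.03
eef_pos: [490.3, 306.7, 94.8]
eef_rot: [0.229, -3.13, 0.002]
wrist_force: [0.3, -0.6, -1.4]
opening: 58.7
```

send_rows:
  rows:
    - [[0,0,0.08,0,1],[0,0,0.08,0,1],[0,0,0.08,0,0.2],[0,0,0.08,0,0],[0,0,0.08,0,-0.5],[0,0,0.08,0,-1],[0,0,0.08,0,-1],[0,0,0.08,0,-1],[0,0,0.08,0,-1],[0,0,0,0,-1],[0,0,-1,0,-1],[0,0,-3,0,-1],[0,0,-6,0,-1],[0,0,-9,0,-1],[0,0,-12,0,-1],[0,0,-12,0,-1]]

```text
time: 8.37
eef_pos: [493.1, 309.1, 221.1]
eef_rot: [-0.228, 3.127, 0.008]
wrist_force: [0.2, -0.3, 0.5]
opening: 88.2
```

```bash
python3 - <<'E'
from h import *
from cell import manip
s=manip.state();row(s,[500,-40,240],186)
c=wcam(manip.capture("wrist"),s)
np.savez("w5.npz",**c); cv2.imwrite(f"pics/w5.png",cv2.resize(c["img"],(800,600),interpolation=cv2.INTER_CUBIC))
c=manip.capture("top");np.savez("t5.npz",**c); cv2.imwrite("pics/t5.png",cv2.resize(c["img"][135:285,230:430],None,fx=4,fy=4,interpolation=cv2.INTER_CUBIC))
E
```

```text
pos [493.1 309.1 221.1] yaw -171.66 zax [ 0.0055  0.0055 -1.    ] t 8.37 open 88.2 F [ 0.2 -0.3  0.5]
row [  4.37 -34.64  -2.08] turn 2.34
```

View pics/w5.png

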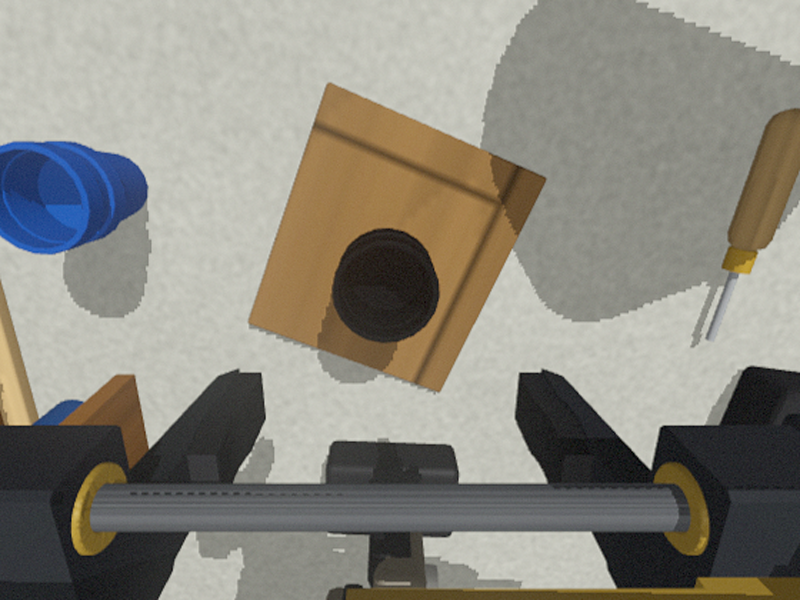

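View pics/t5.png

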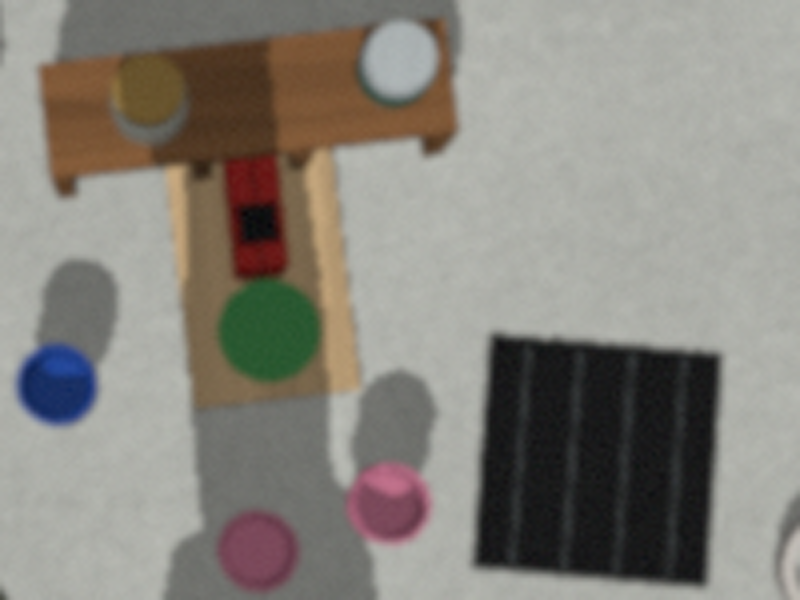

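```bash
python3 - <<'E'
from h import *
from cell import manip
c=dict(np.load("t5.npz"));P=lambda x,y,z: at(c,230+(x+.5)/4-.5,135+(y+.5)/4-.5,z).round(1)
print("disc",P(270,330,12),P(218,331,12),P(322,329,12),P(268,277,12),P(272,382,12))
row(manip.state(),[525,-38,221],187)
E
```

```text
disc [517.2 -43.5  12. ] [515.4  -3.5  12. ] [519.  -83.3  12. ] [558. -41.  12.] [477.3 -45.9  12. ]
pos [491.3 307.2 216.5] yaw -171.66 zax [-4.e-04  5.e-04 -1.e+00] t 8.47 open 88.1 F [-0.1 -0.   0.2]
row [  1.67 -34.64  -0.47] turn 1.34
```

send_rows:
  rows:
    - [[0.2,-3,-0.3,0,-1],[0.4,-6.5,-0.5,0,-1],[0.6,-10,-0.5,0,-1],[0.8,-13.5,-0.5,0.5,-1],[1,-17,-0.5,1,-1],[1.2,-20.5,-0.5,1.3,-1],[1.4,-24,-0.5,1.3,-1],[1.6,-27.5,-0.5,1.3,-1],[1.7,-31,-0.5,1.3,-1],[1.7,-33.5,-0.5,1.3,-1],[1.7,-34.6,-0.5,1.3,-1],[1.7,-34.6,-0.5,1.3,-1],[1.7,-34.6,-0.5,1.3,-1],[1.7,-34.6,-0.5,1.3,-1]]

```text
time: 9.63
eef_pos: [524.3, -34.9, 221.1]
eef_rot: [0.198, -3.134, -0.004]
wrist_force: [0.1, 0.5, 0.3]
opening: 88.2
```

```bash
python3 - <<'E'
from h import *
from cell import manip
s=manip.state();row(s,[575,-33,66],187)
c=wcam(manip.capture("wrist"),s)
np.savez("w6.npz",**c); cv2.imwrite(f"pics/w6.png",cv2.resize(c["img"],(800,600),interpolation=cv2.INTER_CUBIC))
E
```

```text
pos [524.3 -34.9 221.1] yaw -172.76 zax [-0.001   0.0023 -1.    ] t 9.63 open 88.2 F [0.1 0.5 0.3]
row [-5.06 -0.49 15.5 ] turn 0.24
```

View pics/w6.png

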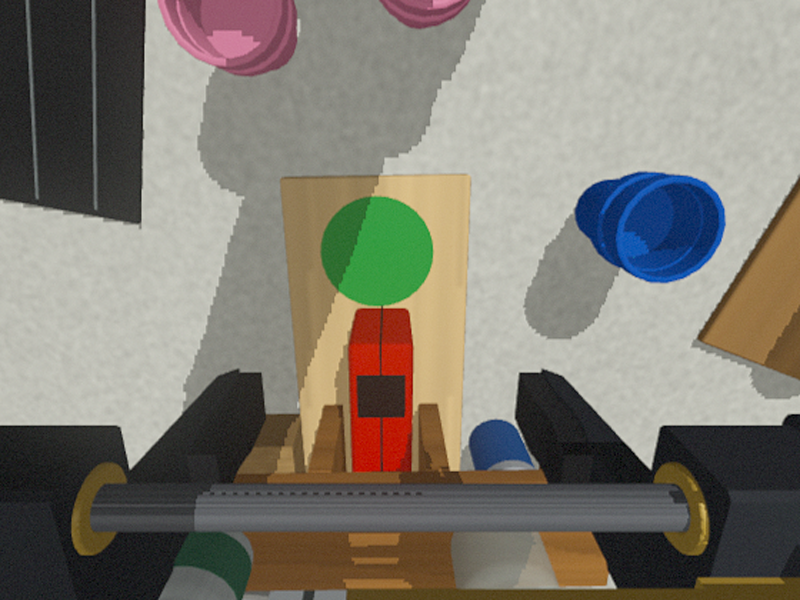

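```bash
python3 - <<'E'
from h import *
c=dict(np.load("w6.npz"));P=lambda x,y,z: at(c,(x+.5)*.7-.5,(y+.5)*.7-.5,z).round(1)
for n,x,y,z in[("disc",377,250.5,12),("discT",377,196,12),("discB",379,306,12),("case front lowL",358,309,12),("lowR",409,309,12),("topL",350,346,82),("topR",413,346,82),("backL",351,470,82),("backR",412,470,82),("cheekL",340,405,92),("cheekR",420,405,92)]: print(n,P(x,y,z))
E
```

```text
disc [515.7 -45.3  12. ]
discT [478.1 -49.8  12. ]
discB [556.7 -39.   12. ]
case front lowL [561. -54.  12.]
lowR [556.3 -16.8  12. ]
topL [559.4 -54.7  82. ]
topR [554.7 -17.5  82. ]
backL [647.6 -45.2  82. ]
backR [642.6  -5.5  82. ]
cheekL [593.9 -56.4  92. ]
cheekR [587.9  -9.   92. ]
```

send_rows:
  rows:
    - [[-1,-0.1,2.5,0.2,-1],[-2.5,-0.3,5,0.2,-1],[-4,-0.5,7.5,0.2,-1],[-5.2,-0.5,10,0.2,-1],[-5.2,-0.5,12.5,0.2,-1],[-5.2,-0.5,14,0.2,-1],[-5.2,-0.5,15.1,0.2,-1],[-5.2,-0.5,15.1,0.2,-1],[-5.2,-0.5,15.1,0.2,-1]]

```text
time: 10.43
eef_pos: [576.4, -31.5, 70.3]
eef_rot: [0.197, -3.134, -0.004]
wrist_force: [0.5, 0.7, 0.1]
opening: 88.1
```

```bash
python3 - <<'E'
from h import *
from cell import manip
s=manip.state();row(s,[576,-33,70],187)
c=wcam(manip.capture("wrist"),s)
np.savez("w7.npz",**c); cv2.imwrite(f"pics/w7.png",cv2.resize(c["img"],(800,600),interpolation=cv2.INTER_CUBIC))
E
```

```text
pos [576.4 -31.5  70.3] yaw -172.82 zax [-0.0012  0.0026 -1.    ] t 10.43 open 88.1 F [0.5 0.7 0.1]
row [ 0.06 -0.14  0.03] turn 0.18
```

View pics/w7.png

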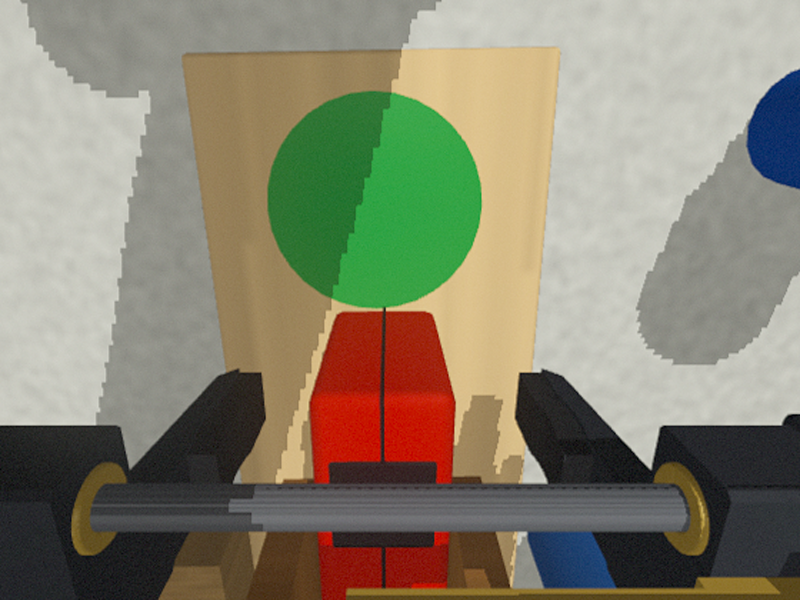

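send_rows:
  rows:
    - [[0,-0.2,0,0,-1],[0,-0.2,0,0,-0.5],[0,-0.2,0,0,0],[0,-0.2,0,0,0.5],[0,-0.2,0,0,1],[0,-0.2,0,0,1],[0,-0.2,0,0,1],[0,-0.2,0,0,1],[0,-0.2,0,0,1],[0,-0.2,0,0,1]]
  squeeze: 30

```text
time: 11.32
eef_pos: [577.2, -33.8, 70.9]
eef_rot: [-0.196, 3.135, 0.004]
wrist_force: [0.5, 0.5, -0.3]
opening: 39.8
```

send_rows:
  rows:
    - [[0.3,0,0,0,1],[1,0,0,0,1],[2,0,0,0,1],[3,0,0,0,1],[4,-0.1,0,0,1],[5,-0.1,0,0,1],[6,-0.1,0,0,1],[7,-0.1,0,0,1],[8,-0.1,0,0,1],[8.6,-0.1,0,0,1],[8.6,-0.1,0,0,1],[8.6,-0.1,0,0,1]]

```text
time: 12.32
eef_pos: [491.1, -45.7, 70.9]
eef_rot: [0.196, -3.134, -0.003]
wrist_force: [-2.1, -0.2, -0.0]
opening: 40.2
```

```bash
python3 - <<'E'
from h import *
from cell import manip
s=manip.state();row(s,[576,-33,70],187)
for n in("wrist","top"):
    c=manip.capture(n)
    cv2.imwrite(f"pics/{n}8.png",cv2.resize(c["img"] if n=="wrist" else c["img"][135:285,230:430],(800,600),interpolation=cv2.INTER_CUBIC))
E
```

```text
pos [491.1 -45.7  70.9] yaw -172.85 zax [-0.0014  0.0021 -1.    ] t 12.32 open 40.2 F [-2.1 -0.2 -0. ]
row [-8.58  0.2   0.08] turn 0.15
```

View pics/wrist8.png

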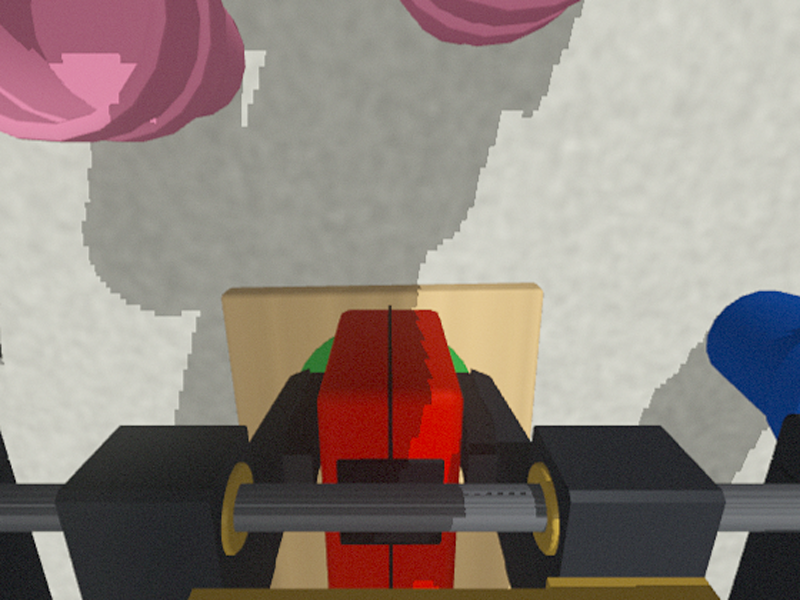

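View pics/top8.png

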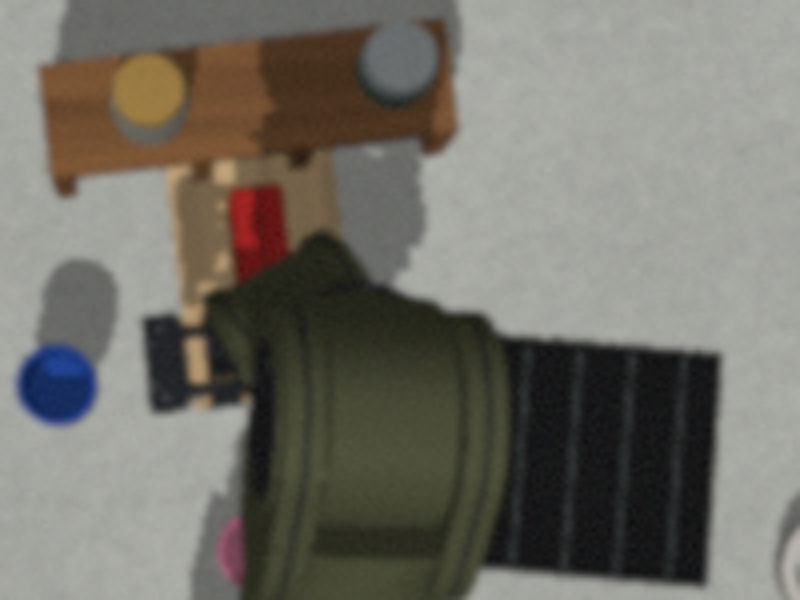

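The case is clear of the shelf. I'll open, slide along to its middle and regrip there for a balanced lift.

send_rows:
  rows:
    - [[0,0,0,0,0.4],[0,0,0,0,0],[0,0,0,0,-0.5],[0,0,0,0,-1],[0,0,0,0,-1],[0,0,0,0,-1],[-1.5,0,0,0,-1],[-3,0,0,0,-1],[-4.5,0,0,0,-1],[-5.4,0,0,0,-1],[-5.4,0,0,0,-1],[-5.4,0,0,0,0],[-5.4,0,0,0,1],[-5.4,0,0,0,1],[-5.4,0,0,0,1],[-5.4,0,0,0,1],[-5.4,0,0,0,1],[-5.4,0,0,0,1]]
  squeeze: 35

```text
time: 13.92
eef_pos: [545.4, -38.9, 70.9]
eef_rot: [0.196, -3.135, -0.004]
wrist_force: [0.1, 0.9, 1.2]
opening: 43.7
```

```bash
python3 - <<'E'
from h import *
from cell import manip
s=manip.state();row(s,[425,-297,130],177)
for n in("wrist","side"):
    c=manip.capture(n)
    cv2.imwrite(f"pics/{n}9.png",cv2.resize(c["img"],(800,600),interpolation=cv2.INTER_CUBIC))
E
```

```text
pos [545.4 -38.9  70.9] yaw -172.86 zax [-3.0e-04  2.3e-03 -1.0e+00] t 13.92 open 43.7 F [0.1 0.9 1.2]
row [ 15.16 -24.1   -5.96] turn 10.14
```

View pics/wrist9.png

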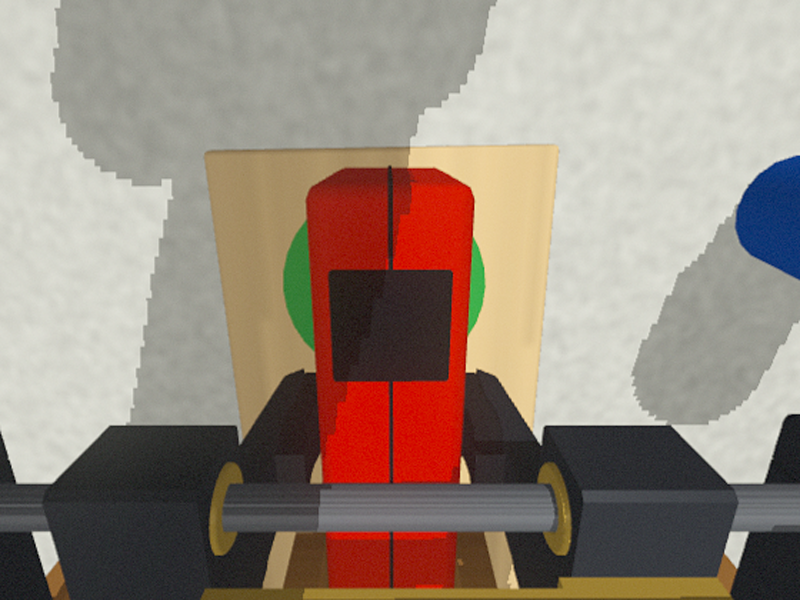

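View pics/side9.png

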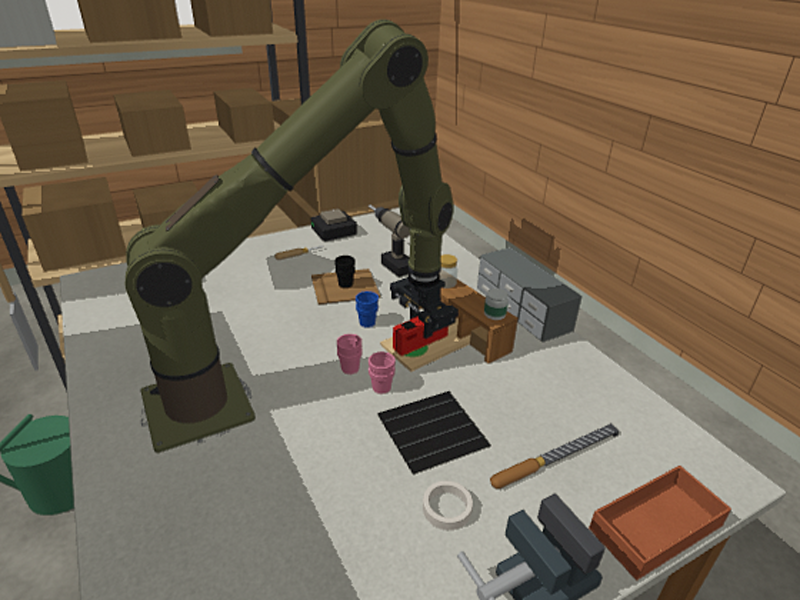

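send_rows:
  rows:
    - [[0,0,0,0,1],[0,0,0,0,1],[0,0,-0.3,0,1],[0,0,-1,0,1],[0,0,-2,0,1],[0,0,-4,0,1],[0,0,-6,0,1],[0,0,-8,0,1],[0,0,-10,0,1],[0,0,-11.5,0,1],[0,0,-12,0,1],[0,0,-12,0,1]]

```text
time: 15.02
eef_pos: [546.2, -39.2, 192.7]
eef_rot: [-0.195, 3.133, 0.003]
wrist_force: [-0.4, -0.3, -2.8]
opening: 39.7
```

```bash
python3 - <<'E'
from h import *
from cell import manip
s=manip.state();row(s,[425,-297,191],177)
for n in("wrist","side"):
    c=manip.capture(n)
    cv2.imwrite(f"pics/{n}10.png",cv2.resize(c["img"],(800,600),interpolation=cv2.INTER_CUBIC))
E
```

```text
pos [546.2 -39.2 192.7] yaw -172.87 zax [ 0.0029  0.0023 -1.    ] t 15.02 open 39.7 F [-0.4 -0.3 -2.8]
row [ 15.23 -24.08   0.08] turn 10.13
```

View pics/side10.png

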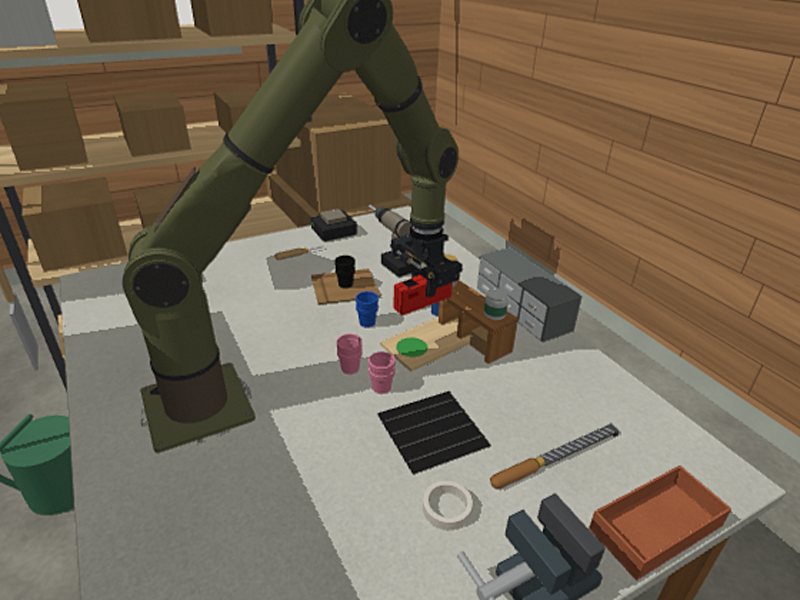

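send_rows:
  rows:
    - [[0.5,-1,0,0,1],[2,-3,0,1,1],[3.5,-5.5,0,2,1],[5,-8,0,3.5,1],[6.5,-10.5,0,5,1],[8,-13,0,6.5,1],[9.7,-15.5,0,8,1],[11.3,-18,0,9.5,1],[13,-20.5,0,10.1,1],[14.3,-22.7,0,10.1,1],[15,-23.7,0,10.1,1],[15.2,-24.1,0,10.1,1],[15.2,-24.1,0,10.1,1],[15.2,-24.1,0,10.1,1]]

```text
time: 16.28
eef_pos: [424.2, -296.4, 189.7]
eef_rot: [-0.08, -3.139, -0.006]
wrist_force: [0.5, 0.5, -1.8]
opening: 39.9
```

```bash
python3 - <<'E'
from h import *
from cell import manip
s=manip.state();row(s,[425,-297,63.5],177)
c=wcam(manip.capture("wrist"),s);np.savez("w11.npz",**c)
cv2.imwrite(f"pics/wrist11.png",cv2.resize(c["img"],(800,600),interpolation=cv2.INTER_CUBIC))
q=proj(c,[[520.0, -214.2,4], [509.1, -390.6,4], [331.3, -381.0,4], [340.2, -204.6,4]]);print((q/.7).round())
E
```

```text
pos [ 424.2 -296.4  189.7] yaw 177.08 zax [-0.0014  0.0035 -1.    ] t 16.28 open 39.9 F [ 0.5  0.5 -1.8]
row [-0.1  -0.1  12.62] turn 0.08
[[509. 394.]
 [266. 392.]
 [242. 132.]
 [534. 132.]]
```

View pics/wrist11.png

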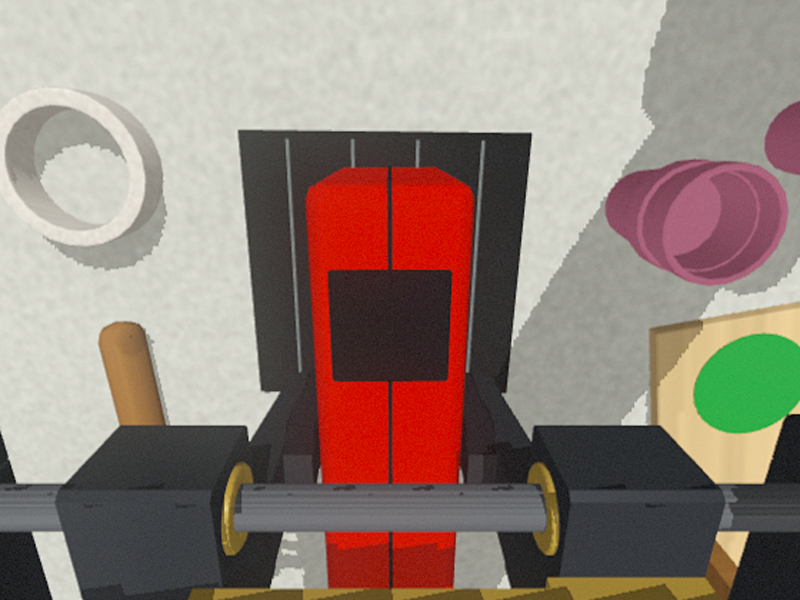

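```bash
python3 - <<'E'
from h import *
c=dict(np.load("w11.npz"));P=lambda x,y,z: at(c,(x+.5)*.7-.5,(y+.5)*.7-.5,z).round(1)
print(P(308,188,200.8),P(472,188,200.8),P(340,168,130.8),P(438,168,130.8))
E
```

```text
[ 349.9 -311.6  200.8] [ 351.7 -274.9  200.8] [ 349.3 -311.1  130.8] [ 351.1 -275.5  130.8]
```

send_rows:
  rows:
    - [[-0.1,-0.1,2,0,1],[-0.1,-0.1,4.5,0,1],[-0.1,-0.1,7,0,1],[-0.1,-0.1,9,0,1],[-0.1,-0.1,10.5,0,1],[-0.1,-0.1,11.5,0,1],[-0.1,-0.1,12,0,1],[-0.1,-0.1,12.3,0,1],[-0.1,-0.1,12.4,0,1],[-0.1,-0.1,12.4,0,1],[-0.1,-0.1,12.4,0,1]]

```text
time: 17.25
eef_pos: [426.0, -296.8, 66.6]
eef_rot: [0.078, 3.14, 0.005]
wrist_force: [0.7, 0.4, -2.2]
opening: 39.8
```

send_rows:
  rows:
    - [[0,0,0.1,0,1],[0,0,0.2,0,1],[0,0,0.3,0,1],[0,0,0.35,0,1],[0,0,0.35,0,1],[0,0,0.35,0,1]]

```text
time: 17.75
eef_pos: [425.9, -296.8, 63.1]
eef_rot: [0.078, 3.14, 0.005]
wrist_force: [0.9, 0.2, -1.9]
opening: 39.8
```

Force isn't yet unloaded, so I'll lower another 0.8 mm.

send_rows:
  rows:
    - [[0,0,0.05,0,1],[0,0,0.08,0,1],[0,0,0.08,0,1],[0,0,0.08,0,1]]

```text
time: 18.08
eef_pos: [426.0, -296.7, 62.9]
eef_rot: [0.078, 3.14, 0.004]
wrist_force: [-0.4, 1.7, 6.1]
opening: 39.8
```

Contact is confirmed: +6 N. Releasing.

send_rows:
  rows:
    - [[0,0,-0.02,0,0.5],[0,0,-0.02,0,0],[0,0,-0.02,0,-0.5],[0,0,-0.02,0,-1],[0,0,-0.02,0,-1],[0,0,-0.02,0,-1],[0,0,-0.02,0,-1],[0,0,-1,0,-1],[0,0,-3,0,-1],[0,0,-6,0,-1],[0,0,-9,0,-1],[0,0,-12,0,-1],[0,0,-15.5,0,-1],[0,0,-15.5,0,-1]]

```text
time: 19.25
eef_pos: [428.7, -298.4, 224.1]
eef_rot: [0.078, 3.131, -0.004]
wrist_force: [0.7, -0.2, -0.7]
opening: 88.0
```

```bash
python3 - <<'E'
from h import *
from cell import manip
s=manip.state();row(s,[470,307,219],188.4)
c=wcam(manip.capture("wrist"),s);np.savez("w12.npz",**c)
cv2.imwrite(f"pics/wrist12.png",cv2.resize(c["img"],(800,600),interpolation=cv2.INTER_CUBIC))
E
```

```text
pos [ 428.7 -298.4  224.1] yaw 177.14 zax [ 0.0099 -0.0028 -0.9999] t 19.25 open 88.0 F [ 0.7 -0.2 -0.7]
row [-1.1  60.67  0.38] turn -11.26
```

View pics/wrist12.png

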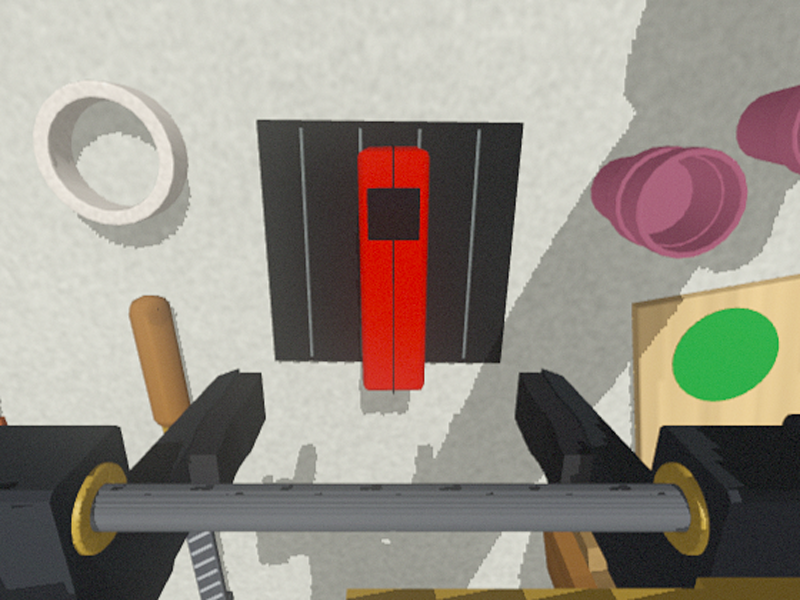

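```bash
python3 - <<'E'
from h import *
c=dict(np.load("w12.npz"));P=lambda x,y,z: at(c,(x+.5)*.7-.5,(y+.5)*.7-.5,z)
m=[P(258,121,4),P(523,123,4),P(501,362,4),P(275,360,4)]
cen=sum(m)/4; ex=(m[2]+m[3]-m[0]-m[1])/2; ex/=np.linalg.norm(ex); ey=np.array([-ex[1],ex[0],0])
for p in [P(395,154,74),P(394,389,74)]: print(p.round(1),((p-cen)@ex).round(1),((p-cen)@ey).round(1))
print(cen.round(1))
E
```

```text
[ 354.  -292.7   74. ] -70.8 2.7
[ 498.1 -300.    74. ] 73.5 4.1
[ 424.5 -299.7    4. ]
```

send_rows:
  rows:
    - [[0,2,0,0,-1],[-0.3,5,0,-0.5,-1],[-0.5,8.5,0,-1,-1],[-0.7,12,0,-2,-1],[-0.9,15.5,0,-3,-1],[-1,19,0,-4,-1],[-1.2,22.5,0,-5,-1],[-1.4,26,0,-6,-1],[-1.6,29.5,0,-7,-1],[-1.8,33,0,-8,-1],[-2,36.5,0,-9,-1],[-2.2,40,0,-10,-1],[-2.4,43.5,0,-11,-1],[-2.6,47,0,-11.3,-1],[-2.8,50.5,0,-11.3,-1],[-3,54,0,-11.3,-1],[-3.1,57.5,0,-11.3,-1],[-3.1,60,0,-11.3,-1],[-3.1,60.7,0,-11.3,-1],[-3.1,60.7,0,-11.3,-1]]

```text
time: 20.97
eef_pos: [487.8, 308.8, 220.5]
eef_rot: [-0.236, 3.127, -0.002]
wrist_force: [-0.1, -0.6, 0.1]
opening: 88.4
```

```bash
python3 - <<'E'
from h import *
from cell import manip
s=manip.state();row(s,[490.3,306.7,95],188.4)
c=wcam(manip.capture("wrist"),s);np.savez("w13.npz",**c)
cv2.imwrite(f"pics/wrist13.png",cv2.resize(c["img"],(800,600),interpolation=cv2.INTER_CUBIC))
E
```

```text
pos [487.8 308.8 220.5] yaw -171.35 zax [ 5.7e-03 -6.0e-04 -1.0e+00] t 20.97 open 88.4 F [-0.1 -0.6  0.1]
row [-0.14 -0.23 12.56] turn 0.25
```

View pics/wrist13.png

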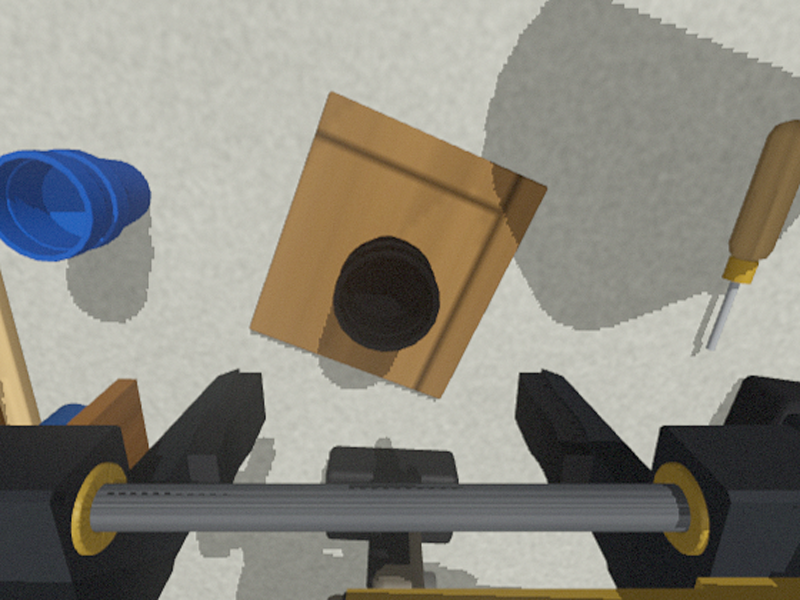

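send_rows:
  rows:
    - [[-0.1,-0.2,3,0.2,-1],[-0.2,-0.2,6,0.2,-1],[-0.2,-0.2,9,0.2,-1],[-0.2,-0.2,11,0.2,-1],[-0.2,-0.2,12,0.2,-1],[-0.2,-0.2,12.6,0.2,-1],[-0.2,-0.2,12.6,0.2,-1],[-0.2,-0.2,12.6,0.2,-1],[-0.2,-0.2,12.6,0.2,0],[-0.2,-0.2,12.6,0.2,0.6],[-0.2,-0.2,12.6,0.2,1],[-0.2,-0.2,12.6,0.2,1],[-0.2,-0.2,12.6,0.2,1],[-0.2,-0.2,12.6,0.2,1],[-0.2,-0.2,12.6,0.2,1],[-0.2,-0.2,12.6,0.2,1]]
  squeeze: 12

```text
time: 22.35
eef_pos: [491.5, 304.5, 94.9]
eef_rot: [-0.227, 3.127, -0.004]
wrist_force: [-1.5, 1.7, 5.5]
opening: 58.8
```

send_rows:
  rows:
    - [[0,0,0,0,1],[0,0,-0.7,0,1],[0,0,-2,0,1],[0,0,-4,0,1],[0,0,-6.5,0,1],[0,0,-9,0,1],[0,0,-11.5,0,1],[0,0,-12.5,0,1],[0,0,-12.5,0,1],[0,0,-12.5,0,1]]

```text
time: 23.18
eef_pos: [490.5, 304.3, 219.5]
eef_rot: [-0.227, 3.128, -0.005]
wrist_force: [0.4, -0.2, -2.1]
opening: 59.1
```

```bash
python3 - <<'E'
from h import *
from cell import manip
s=manip.state();row(s,[517,-43,220],188.4)
c=wcam(manip.capture("wrist"),s);np.savez("w14.npz",**c)
cv2.imwrite(f"pics/wrist14.png",cv2.resize(c["img"],(800,600),interpolation=cv2.INTER_CUBIC))
E
```

```text
pos [490.5 304.3 219.5] yaw -171.71 zax [ 0.0061 -0.0029 -1.    ] t 23.18 open 59.1 F [ 0.4 -0.2 -2.1]
row [  2.39 -34.75   0.07] turn -0.11
```

View pics/wrist14.png

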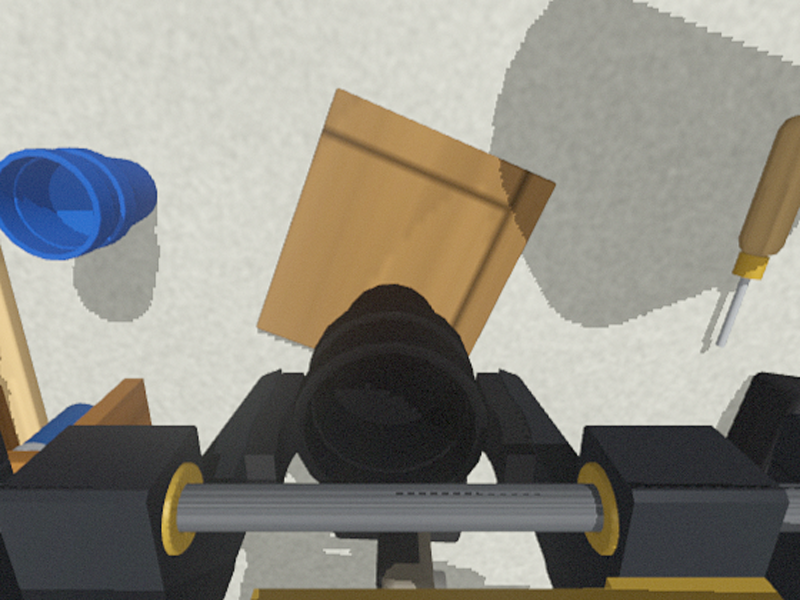

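send_rows:
  rows:
    - [[0,-1,0,0,1],[0.2,-3,0,0,1],[0.4,-6,0,0,1],[0.6,-9,0,0,1],[0.8,-12,0,0,1],[1,-15,0,0,1],[1.2,-18,0,0,1],[1.4,-21,0,0,1],[1.6,-24,0,0,1],[1.8,-27,0,0,1],[2,-30,0,0,1],[2.2,-32.5,0,0,1],[2.4,-34,0,0,1],[2.4,-34.7,0,0,1],[2.4,-34.7,0,0,1],[2.4,-34.7,0,0,1]]

```text
time: 24.57
eef_pos: [516.0, -42.3, 219.6]
eef_rot: [-0.227, 3.13, -0.005]
wrist_force: [-0.4, 0.5, -1.0]
opening: 58.9
```

```bash
python3 - <<'E'
from h import *
from cell import manip
s=manip.state();row(s,[517,-43,98.5],188.4)
c=wcam(manip.capture("wrist"),s);np.savez("w15.npz",**c)
cv2.imwrite(f"pics/wrist15.png",cv2.resize(c["img"],(800,600),interpolation=cv2.INTER_CUBIC))
E
```

```text
pos [516.  -42.3 219.6] yaw -171.69 zax [ 0.0034 -0.003  -1.    ] t 24.57 open 58.9 F [-0.4  0.5 -1. ]
row [-0.05 -0.05 12.11] turn -0.09
```

View pics/wrist15.png

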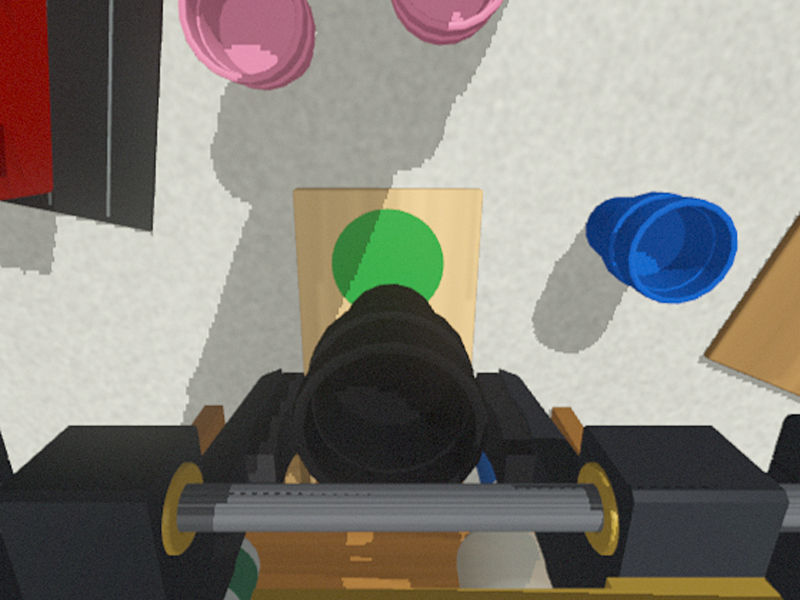

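send_rows:
  rows:
    - [[0,-0.1,2,0,1],[0,-0.1,4.5,0,1],[0,-0.1,7,0,1],[0,-0.1,9,0,1],[0,-0.1,10.5,0,1],[0,-0.1,11.4,0,1],[0,-0.1,11.8,0,1],[0,-0.1,12,0,1],[0,-0.1,12,0,1],[0,-0.1,12,0,1]]

```text
time: 25.45
eef_pos: [517.3, -42.4, 100.5]
eef_rot: [-0.23, 3.128, -0.005]
wrist_force: [0.8, -0.2, -0.6]
opening: 58.7
```

```bash
python3 - <<'E'
from h import *
from cell import manip
s=manip.state();row(s,[517,-43,97.9],188.4)
c=wcam(manip.capture("wrist"),s);np.savez("w16.npz",**c)
cv2.imwrite(f"pics/wrist16.png",cv2.resize(c["img"],(800,600),interpolation=cv2.INTER_CUBIC))
E
```

```text
pos [517.3 -42.4 100.5] yaw -171.58 zax [ 0.0052 -0.0025 -1.    ] t 25.45 open 58.7 F [ 0.8 -0.2 -0.6]
row [ 0.04 -0.05  0.26] turn 0.02
```

View pics/wrist16.png

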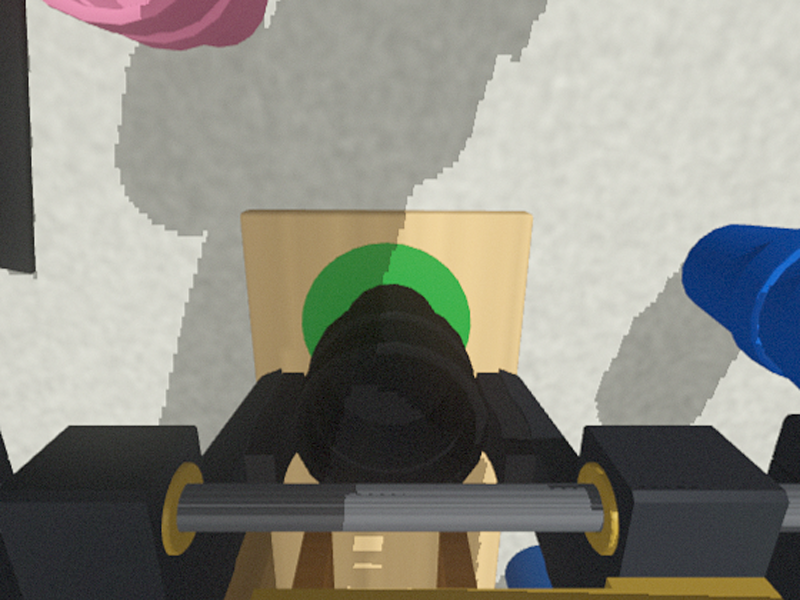

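send_rows:
  rows:
    - [[0,-0.15,0.1,0,1],[0.1,-0.15,0.2,0,1],[0.2,-0.15,0.26,0,1],[0.2,-0.15,0.3,0,1],[0.2,-0.15,0.3,0,1]]

```text
time: 25.92
eef_pos: [515.4, -44.6, 98.0]
eef_rot: [-0.229, 3.128, -0.005]
wrist_force: [-0.4, 0.0, 4.0]
opening: 59.0
```

Contact is at +4 N. Releasing and rising.

send_rows:
  rows:
    - [[0,0,0,0,0.3],[0,0,0,0,0.1],[0,0,0,0,-0.5],[0,0,0,0,-1],[0,0,0,0,-1],[0,0,0,0,-1],[0,0,0,0,-1],[0,0,-1,0,-1],[0,0,-3,0,-1],[0,0,-6,0,-1],[0,0,-9,0,-1],[0,0,-12,0,-1],[0,0,-14,0,-1],[0,0,-14,0,-1]]

```text
time: 27.08
eef_pos: [516.8, -43.9, 242.6]
eef_rot: [-0.228, 3.12, -0.006]
wrist_force: [0.4, 0.6, -0.1]
opening: 88.4
```

```bash
python3 - <<'E'
from h import *
from cell import manip
s=manip.state();row(s,[517,-43,97.9],188.4)
c=wcam(manip.capture("wrist"),s);np.savez("w17.npz",**c)
cv2.imwrite(f"pics/wrist17.png",cv2.resize(c["img"],(800,600),interpolation=cv2.INTER_CUBIC))
c=manip.capture("side");np.savez("s17.npz",**c)
cv2.imwrite(f"pics/side17.png",cv2.resize(c["img"][110:310,180:460],None,fx=2.85,fy=2.85,interpolation=cv2.INTER_CUBIC))
E
```

```text
pos [516.8 -43.9 242.6] yaw -171.62 zax [ 0.0135 -0.0031 -0.9999] t 27.08 open 88.4 F [ 0.4  0.6 -0.1]
row [ 0.15  0.16 14.47] turn -0.02
```

View pics/wrist17.png

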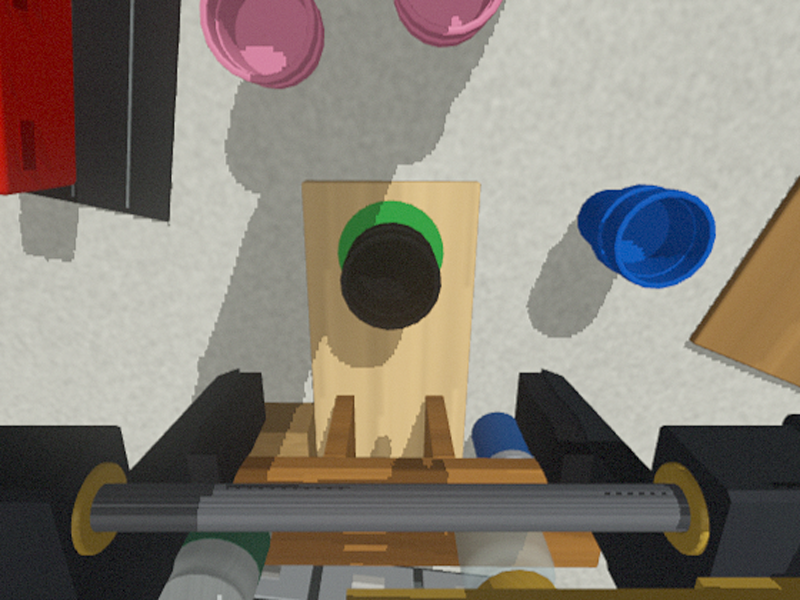

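View pics/side17.png

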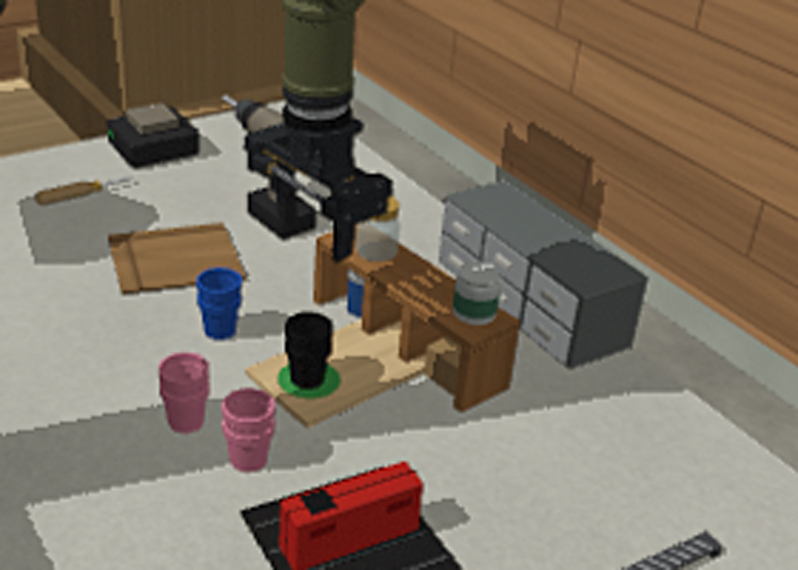

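```bash
python3 - <<'E'
from h import *
c=dict(np.load("w17.npz"));P=lambda x,y,z: at(c,(x+.5)*.7-.5,(y+.5)*.7-.5,z).round(1)
print("rim far",P(391,329,96),"L",P(341,280,96),"R",P(440,280,96),"disc near",P(391,201,12),"L",P(339,248,12),"R",P(443,248,12))
from cell import manip
c=manip.capture("top");cv2.imwrite("pics/t18.png",cv2.resize(c["img"],(800,600)))
print(manip.state()["wrist_force"],manip.state()["qd"].round(3))
E
```

```text
rim far [543.1 -40.7  96. ] L [516.8 -74.2  96. ] R [508.3 -17.   96. ] disc near [478.6 -50.5  12. ] L [518.8 -84.1  12. ] R [507.3  -6.8  12. ]
[-0.24944367 -0.08341512 -0.91374232] [-0.007  0.027  0.008  0.011  0.001 -0.002 -0.   ]
```

View pics/t18.png

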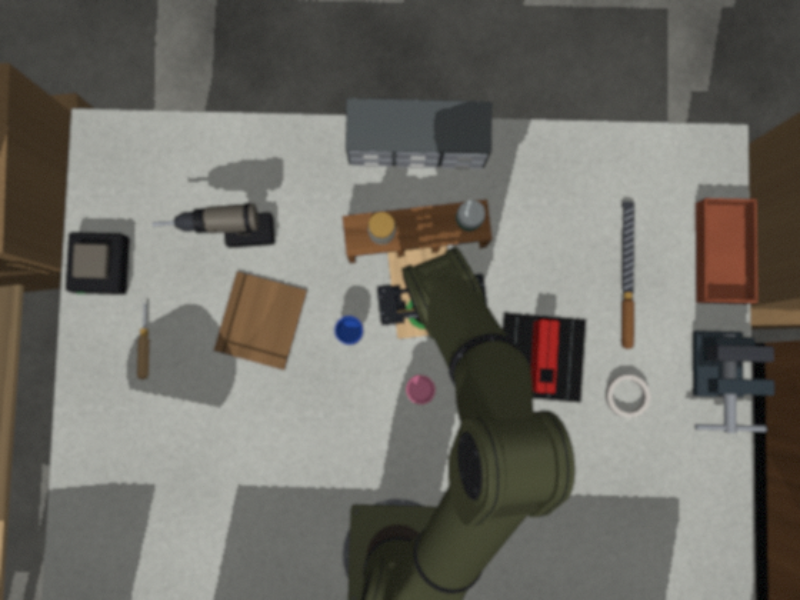

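The rim centre is about 5 mm from the disc centre, and the case is wholly on the mat. Handing in.

```bash
python3 -c "
from cell import manip
print(manip.close_job())"
```

```text
the job is handed in; nothing more can be done
None
```

The job is done and handed in at about 27 s of the 69 s allowed; the hand-in gives no verdict.

- **What I did:** I lifted the pots off the green disc and stood them on the offcut. I then drew the case out 86 mm, regripped it at its middle and stood it on the mat. Last, I put the pots back on the disc. The case and the final pot placement were lowered until the force showed contact before I let go. On the offcut the force reading was too noisy to show contact, so I released at the calculated height, within about 1 mm.
- **Pots:** They stand upright and released. From the wrist picture their centre is about 5 mm from the disc's, against the 22 mm allowed.
- **Case:** It stands upright along the mat, with its end middles at about -71 and +74 mm along it and 3 to 4 mm off its centre line. That leaves roughly 15 mm to the edges.
- **Everything else:** The tools and containers in view look unmoved, and the gripper was open and clear above the pots. In the last top view the arm hid the pots and one pink pot; the wrist and side views showed both standing.
- **Disagreement:** The top and wrist cameras differed by 2 to 4 mm in y, within what the calibration allows. I used values in between and corrected against the pictures.

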